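Set the weighing place in order

TASK

Set the weighing place in order: stand the steel beaker upright in the middle of the balance pan, the tall brown bottle in the middle of the mat ring nearer the balance, and the squat white jar in the middle of the other ring, so that it stands between the bottle and the weight case. Slide back the cover of the wooden weight case, stand the knobbed steel weight upright in its square recess, and slide the cover fully shut over it. Leave the conical flask standing where it is.

Things in the scene. Friction and masses are not known exactly. Their poses are not given: they have to be found in the camera images.
- case: Wooden weight case, fixed, on the other side of the bench from the balance; 150 (its x) x 112 (y) x 60 mm tall, walls 6 mm; origin: centre of its underside, z up, yaw within 0.2. Black liner inside (top at 14 mm) with a 50 x 50 mm recess for the weight, centred at its x = -25 mm, y = 0, recess floor 6 mm above the bench. Three small fixed weights at its x = +42 mm, tops at 30 mm.
- cover (a joint): Flat sliding cover of the case (150 x 112 x 6 mm, top 66 mm above the bench): travel along the case's +x (away from the robot), 0 m shut, 0.11 m fully back, which bares the case from its robot-side wall to its x = +35 mm. Starts at 0 to 0.02. About 1.5 N of friction; stays where it is left.
- cover_grip (a point): Grip bar on the cover's middle: 12 mm thick (case x), 50 mm long (case y), 20 mm high. The point is in the bar, 10 mm under its top, 76 mm above the bench; at cover = 0 it is above the case's origin. Rides with the cover, axes as the case's. Pinch from above across the 12 mm.
- balance: White laboratory balance, fixed, 230 (its x) x 160 (its y) mm, body 48 mm tall; origin at the centre of its underside, axes turned up to 0.2 rad from the world's, display on the -x side (towards the robot). Round steel pan 120 mm across centred at x = +35 mm, y = 0 in its frame, pan top 62 mm above the bench; the pan does not move.
- mat: Thin dark rubber mat, fixed at the back of the working area, 100 (its x) x 220 (its y) x 3 mm; origin at the centre of its underside. Two white ring outlines 80 mm across, centred at x = 0, y = +55 mm and y = -55 mm in its frame; things stand on its top, 3 mm above the bench.
- weight: Steel calibration weight, about 0.2 kg, standing loose: cylinder 32 mm across and 28 mm tall, a neck 14 mm across, and a knob 20 mm across from 37 to 48 mm height (its top); origin at the centre of its underside, z up. Best taken by the knob.
- beaker: Open steel beaker, about 0.12 kg, loose: round, 56 mm across at the rim, narrowing a little to the foot, 75 mm tall, wall 3 mm; origin at the centre of its underside, z up.
- jar: Squat closed plastic jar, all white, with a lid, about 0.12 kg, loose: 58 mm across (lid 60 mm from 34 mm height up), 50 mm tall; origin at the centre of its underside, z up.
- bottle: Brown glass bottle with a black cap, about 0.15 kg, loose: 50 mm across up to 62 mm height, then a shoulder and a cap 28 mm across, 88 mm tall in all; origin at the centre of its underside, z up.
- flask: Conical glass flask, loose, not to be moved: 62 mm across the foot, neck 24 mm, 85 mm tall; origin: centre of underside. It, the beaker, jar, bottle and weight swap places: rows at x = 0.435 (three, 115 mm apart) and x = 0.52 (two, staggered). Vials 40 mm tall stand at x = 0.53, y = +-0.142; a brush lies at x = 0.30; equipment to 95 mm tall (thin pipettes 150) beyond x = 0.75.
There are look-alikes about, which are no part of the job. There is more than one size of the mat; the job needs the larger. Leave any red look-alike of the case alone.

How it is judged:
By the outcome, as a careful person would: the job done as asked, in the order asked, and still so for the second after the job is handed in, with the robot touching nothing.
It also fails if it takes over 112 s, if anything falls off the work surface, if the arm or the gripper's body presses on something with over 40 N, if the wrist force passes 120 N, or if a joint passes its speed limit or range.

ROBOT

A 6-joint arm with a two-finger parallel gripper is mounted at the origin on the work surface. World frame = base frame: x ahead of the robot, y to its left, z up, the work surface at z = 0. Lengths are in m, angles in degrees, forces in N, time in s.
With the tool pointing down it reaches from about 0.325 to 0.775 m from the base axis. Payload 5.5 kg.
Tool frame: the origin (TCP) lies at the centre of the arm's flange, where the gripper is bolted on; the fingertips stand 182 mm ahead of it and the grasp point (between the pads) lies 163 mm ahead of it; z points along the fingers, y is the line along which they close (so a half turn about z gives the same grasp; the last joint's range is limited). The gripper opens to 88 mm and grips with 3 to 60 N. Pads are 20 mm wide; open, the fingers measure 115 mm over their backs; the gripper's body (75 mm by 178 mm) begins 61 mm behind the grasp point.
Start: joints at [-72.175, 5.22, 70.514, -0, 104.267, -3.249], TCP at [0.216, -0.56, 0.405] pointing down, gripper open.
Joint ranges: [-164.24, 164.24], [-49.07, 125.15], [9.68, 141.18], [-86.29, 266.29], [3.28, 154.24], [-151.56, 151.56]. Speed limits (degrees/s): [147.25, 147.25, 172.46, 180, 180, 180].

INTERFACE

Orientations are given as [roll, pitch, yaw] about the fixed x, y, z axes, in that order (R = Rz(yaw) Ry(pitch) Rx(roll)).
In Python, from station import r gives the robot as it stands. The module is installed in compiled form; this text tells all that it offers. Calls block until the motion is done:
- r.reach(position, orientation): joint-space move of the TCP to a pose.
- r.servo_line(position, rotation=None, speed=0.15): straight line of the TCP; rotation=None keeps the orientation; speed is the mean speed in m/s.
- r.move_joints(angles): joint-space move.
- r.let_go() and r.grab(squeeze=None): open the fingers fully, or close them until they stop; squeeze is the grip in N (None keeps the last).
- r.wait(seconds).
- r.inverse_kinematics(position, orientation): joint angles nearest the present ones, or None.
- r.sense(): the state.
- r.snapshot(name): name is "side" or "top"; returns a dict with "frame" (400x640x3 uint8, red, green, blue), "fx", "fy", "cx", "cy" (pixels), "dist_coeffs" ([k1, k2, p1, p2, k3] as OpenCV has them; the pictures are not rectified), "R" (3x3) and "t" (3): a world point X has camera coordinates R X + t. Camera axes: x right, y down, z forward; pixel columns grow to the right and rows downward; lengths in m; the calibration is good to about 2 mm. A picture is of the moment at which its call begins. There is no depth.
A pose or a line that the arm cannot do raises r.IKError and nothing moves.
- r.hand_in(): hands the job in; it is judged then, once.
The state is a dict: "clock": time; "joints": joint angles; "joint_vel": joint speeds; "joint_torque": joint torques, N m; "tcp_pos": TCP position; "orientation": TCP orientation; "contact_force": force on the tool from outside, world axes, zero at the start; "torque": the same for the moment, N m; "opening": finger opening in m; "gripper_force": force on a finger pad.
Only numpy, scipy, OpenCV 4.12 (cv2) and the standard library are available. Lean on these libraries where they do the work, as an engineer would, in place of code of your own. Each camera call takes 0.05 s, during which the arm holds its last target. There are 200 camera calls.

## Working session

There is one attempt and no reset: what is moved stays moved. The work goes in short steps, each a Python script; the robot and the scene stay as the last script left them, time stands still between calls to the robot, and variables do not carry over. Pictures are saved under pics/ and viewed, at most 14 in all, crops included, and the job is handed in when it is done.

```bash
mkdir -p pics; python3 - <<'E'
from station import r
import cv2,numpy as np
for n in("top","side"):
    s=r.snapshot(n); cv2.imwrite(f"pics/{n}0.png",s["frame"][:,:,::-1]); print(n,s["fx"],s["dist_coeffs"],(-s["R"].T@s["t"]).round(3),s["R"].round(2).tolist())
print(r.sense())
E
```

```text
top 404.6380122644251 [-0.00620838  0.          0.          0.          0.        ] [0.436 0.085 1.052] [[-0.02, -1.0, -0.03], [-0.99, 0.03, -0.13], [0.13, 0.03, -0.99]]
side 379.5657807392688 [-0.03043908  0.          0.          0.          0.        ] [0.471 0.749 0.727] [[-0.99, -0.1, -0.01], [-0.07, 0.71, -0.7], [0.08, -0.7, -0.71]]
{'clock': 0.1, 'joints': array([-7.21760854e+01,  5.26067681e+00,  7.05739408e+01,  3.77471708e-04,
        1.04266323e+02, -3.24774394e+00]), 'joint_vel': array([-0.00723567, -0.09048491, -0.16954962,  0.05021723, -0.00041816,
        0.00753407]), 'joint_torque': array([ 3.59222700e-03, -4.47856343e+01, -4.07570529e+01,  7.00340420e-02,
        2.83987855e-02, -9.51746006e-05]), 'tcp_pos': array([ 0.21574898, -0.55993604,  0.40361024]), 'orientation': array([-1.79899242e+02, -6.08406395e-03,  2.10717459e+01]), 'contact_force': array([0.94843649, 0.50033174, 0.40162149]), 'torque': array([-0.03721354,  0.02174668, -0.0041556 ]), 'gripper_force': 0.0, 'opening': 0.0877862553628086}
```

View pics/top0.png

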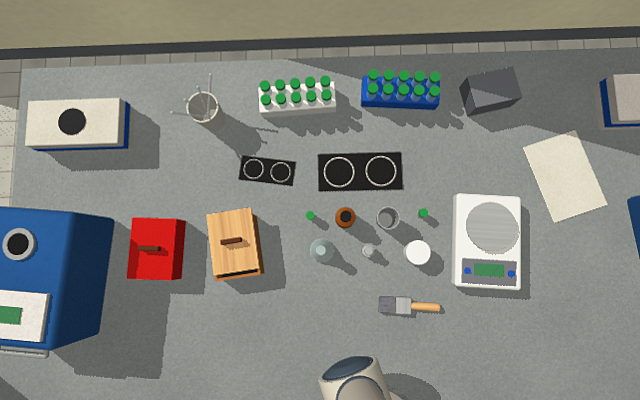

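View pics/side0.png

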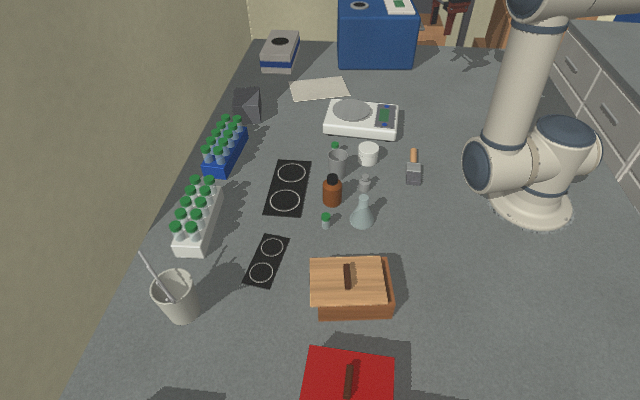

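The top view shows the following, with pixels:
- **Case:** the wooden one is at (235,243), and the red look-alike at (156,248) is to be left alone.
- **Mat:** the larger is at (360,171), and the smaller look-alike is at (267,170).
- **Balance:** the pan is at (493,228). The white box at (72,122) and the blue machine at (20,243) could be mistaken for it.
- **Loose things:** jar (418,252), weight (368,250), flask (321,250), bottle (345,217), beaker (388,217). The vials are at (310,216) and (423,213), and the pipette cup at (202,107) could pass for the beaker.

I choose the wooden case, the larger mat and the balance at (488,240), and will check them in one close crop.

```bash
cat > h.py <<'E'
from station import r
import cv2,numpy as np
def cast(s,px,z):
    K=np.array([[s["fx"],0,s["cx"]],[0,s["fy"],s["cy"]],[0,0,1.]])
    p=cv2.undistortPoints(np.float64(px).reshape(-1,1,2),K,np.float64(s["dist_coeffs"])).reshape(-1,2)
    d=np.c_[p,np.ones(len(p))]@s["R"]; c=-s["R"].T@s["t"]
    return (c+d*((z-c[2])/d[:,2])[:,None])[:,:2]
def proj(s,X):
    K=np.array([[s["fx"],0,s["cx"]],[0,s["fy"],s["cy"]],[0,0,1.]])
    return cv2.projectPoints(np.float64(X).reshape(-1,3),cv2.Rodrigues(s["R"])[0],np.float64(s["t"]),K,np.float64(s["dist_coeffs"]))[0].reshape(-1,2)
def blob(mask,box,seed=None):
    """largest contour (px, full-image) of mask inside box x0,y0,x1,y1"""
    m=np.zeros(mask.shape,np.uint8);x0,y0,x1,y1=box;m[y0:y1,x0:x1]=mask[y0:y1,x0:x1]
    c=cv2.findContours(m,cv2.RETR_EXTERNAL,cv2.CHAIN_APPROX_NONE)[0]
    return max(c,key=cv2.contourArea).reshape(-1,2)
def circ(s,c,z):
    w=cast(s,c,z); (x,y),rad=cv2.minEnclosingCircle(np.float32(w)); return np.array([x,y]).round(4),round(2*rad,4)
def rect(s,c,z):
    w=cast(s,c,z); (cx,cy),(a,b),t=cv2.minAreaRect(np.float32(w*1000)); return np.round([cx,cy,a,b,t],1)
E
python3 - <<'E'
from h import *
s=r.snapshot("top");f=s["frame"];g=f.astype(int);np.save("t0.npy",f)
mn,mx=g.min(2),g.max(2);R,G,B=g[...,0],g[...,1],g[...,2]
print("jar",circ(s,blob(mn>195,(398,235,436,270)),.05))
print("cap",circ(s,blob(mx<70,(334,205,358,230)),.088))
print("mat",rect(s,blob(cv2.morphologyEx((mx<60).astype(np.uint8),cv2.MORPH_CLOSE,np.ones((9,9))),(305,140,415,200)),.003))
print("body",rect(s,blob(mn>190,(445,185,530,295)),.048))
print("wood",rect(s,blob((R>190)&(R-B>50),(195,195,270,290)),.066))
print("bar",rect(s,blob((R<150)&(R-B>25),(212,230,250,252)),.086))
for n,x,y in(("pan",493,228),("beaker",388,217),("weight",368,250),("flask",321,250),("bottle",345,217),("floor",360,300),("wood",225,225),("bar",231,241)):print(n,f[y,x],cast(s,[(x,y)],{"pan":.062,"beaker":.075,"weight":.048,"flask":.085,"bottle":.088}.get(n,0)))
a=cv2.resize(f[190:290,195:295,::-1],None,fx=4,fy=4,interpolation=2);b=cv2.resize(f[140:290,295:445,::-1],None,fx=4,fy=4,interpolation=2)
cv2.imwrite("pics/c1.png",cv2.resize(f[145:295,200:530,::-1],(792,360),interpolation=2))
E
```

```text
jar (array([ 0.4293, -0.1198]), 0.0598)
cap (array([0.5184, 0.0544]), 0.027)
mat [642.9  10.9 217.8  98.4  89.9]
body [ 454.  -290.4  155.2  225.7   85.1]
wood [466.7 332.9 150.7 111.3   7.8]
bar [465.4 328.8  14.5  51.2   6.7]
pan [176 176 172] [[ 0.48251982 -0.3019005 ]]
beaker [134 135 131] [[ 0.51452485 -0.04826028]]
weight [182 181 176] [[0.43674512 0.00048252]]
flask [178 194 189] [[0.43925002 0.11480436]]
bottle [37 36 37] [[0.51604731 0.05567774]]
floor [141 146 141] [[0.31151826 0.02131066]]
wood [230 178 117] [[0.51023169 0.36755911]]
bar [98 59 37] [[0.46812801 0.35146899]]
```

View pics/c1.png

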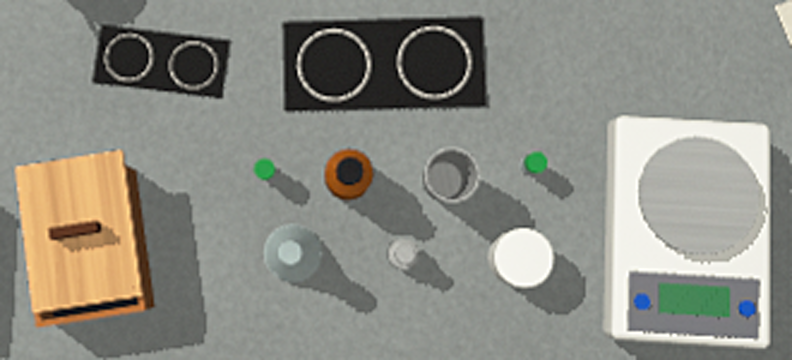

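The crop confirms the choices. The larger mat's rings are at crop (334,64) and (434,62), the wooden case has its bar at (75,231), the pan is at (702,200), the beaker rim at (451,175), the weight at (404,251), and the flask at (291,253). Next I refine the pan, rings, beaker, weight and case front edge.

```bash
python3 - <<'E'
from h import *
s=r.snapshot("top");f=s["frame"];g=f.astype(int)
mn,mx=g.min(2),g.max(2);R,G,B=g[...,0],g[...,1],g[...,2]
u=lambda m:m.astype(np.uint8)
print("pan",circ(s,blob(cv2.morphologyEx(u(mn<200),cv2.MORPH_OPEN,np.ones((5,5))),(460,198,524,256)),.062), f[228,455:525:4,1])
for n,b in(("ringL",(318,152,361,190)),("ringR",(360,152,402,190))):
    print(n,circ(s,blob(cv2.morphologyEx(u(mn>90),cv2.MORPH_CLOSE,np.ones((3,3))),b),.003))
gr=cv2.resize(cv2.cvtColor(f,cv2.COLOR_RGB2GRAY),None,fx=4,fy=4,interpolation=cv2.INTER_CUBIC)
def hough(n,cx,cy,dia,z):
    p=dia/2/ (1.052-z)*404*4; x0,y0=(cx-20)*4,(cy-20)*4
    c=cv2.HoughCircles(gr[y0:y0+160,x0:x0+160],cv2.HOUGH_GRADIENT,1,20,param1=120,param2=10,minRadius=int(p*.88),maxRadius=int(p*1.12))
    if c is None: return print(n,None)
    for q in c[0][:3]: px=((q[0]+x0)-1.5)/4,((q[1]+y0)-1.5)/4; print(n,np.round(px,1),round(q[2]/p,2),cast(s,[px],z).round(4))
hough("beaker",388,217,.056,.075);hough("weight",368,250,.020,.048);hough("cap",345,217,.028,.088);hough("jar",418,252,.06,.05);hough("flask",321,250,.024,.085)
print("weightmask",circ(s,blob(mn>165,(358,240,378,260)),.048))
c=blob((R>190)&(R-B>50),(195,195,270,290)); 
w=cast(s,c,.066); q=cv2.boxPoints(cv2.minAreaRect(np.float32(w)));print(q.round(4).tolist(), proj(s,np.c_[q,[.066]*4]).round(1).tolist())
print("front",cast(s,[(215.8,280.4),(259.6,272.5)],.06).round(4).tolist())
E
```

```text
pan (array([ 0.4824, -0.2986]), 0.1302) [198 242 242 167 175 175 175 175 177 177 178 177 178 177 177 178 245 109]
ringL (array([0.6435, 0.0664]), 0.0825)
ringR (array([ 0.6433, -0.0435]), 0.0828)
beaker [388. 218.] 0.94 [[ 0.5121 -0.0482]]
beaker [380.5 218.8] 0.99 [[ 0.5108 -0.0301]]
weight [368.5 250.2] 0.94 [[ 0.4361 -0.0007]]
cap [345.5 215.5] 0.94 [[0.5196 0.0544]]
jar [417.8 251.8] 1.01 [[ 0.4297 -0.1203]]
flask [320.2 250. ] 0.94 [[0.4393 0.1166]]
weightmask (array([0.4356, 0.003 ]), 0.0274)
[[0.38449999690055847, 0.37779998779296875], [0.3995000123977661, 0.26759999990463257], [0.5489000082015991, 0.2879999876022339], [0.5338000059127808, 0.39820000529289246]] [[213.1, 275.3], [258.5, 268.0], [250.1, 206.8], [205.6, 214.0]]
front [[0.3718, 0.3729], [0.3885, 0.2659]]
```

```bash
python3 - <<'E'
from h import *
s=r.snapshot("top");f=s["frame"]
print(f[228,460:525,1].tolist());print(f[195:262,491,1].tolist())
t=r.snapshot("side")
print("pan centre top px -> side px",proj(t,[[.4825,-.3,.062]]))
f2=t["frame"];im=cv2.resize(f2[85:215,300:430,::-1],(600,600),interpolation=2)
im2=cv2.resize(f[190:265,450:530,::-1],(640,600),interpolation=2)
cv2.imwrite("pics/p2.png",np.hstack([cv2.resize(im,(400,400)),cv2.resize(im2,(400,375))] if 0 else [cv2.resize(im,(400,400)),cv2.resize(im2,(400,400))]))
E
```

```text
[241, 242, 242, 242, 244, 254, 171, 167, 173, 172, 174, 173, 173, 174, 175, 175, 174, 174, 175, 176, 175, 176, 174, 176, 177, 177, 174, 176, 176, 177, 178, 177, 177, 175, 179, 179, 178, 178, 176, 178, 177, 179, 177, 178, 179, 177, 179, 177, 179, 177, 177, 180, 178, 177, 177, 179, 173, 180, 180, 244, 189, 95, 105, 110, 106]
[227, 241, 241, 241, 241, 244, 232, 188, 171, 178, 182, 180, 182, 179, 175, 177, 177, 175, 180, 182, 180, 176, 176, 176, 177, 177, 176, 175, 176, 175, 180, 180, 179, 177, 178, 178, 181, 181, 175, 175, 178, 179, 179, 173, 168, 173, 174, 173, 174, 178, 179, 176, 174, 175, 177, 175, 183, 183, 177, 242, 246, 242, 243, 250, 216, 136, 117]
pan centre top px -> side px [[353.61338195 108.58594928]]
```

View pics/p2.png

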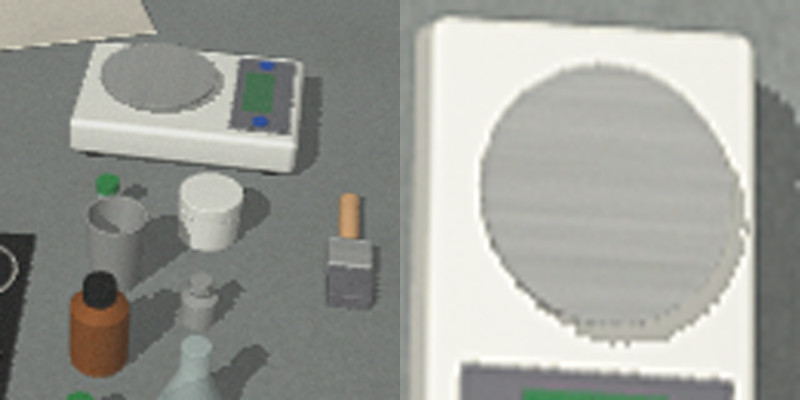

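The left half of the picture is the side view, with the pan centre at about side px (352,109). The right half is the top view, where the pan disc spans px 466–516.6 and rows 202–250.5. A shadow crescent lies at lower right, and it had biased the mask. I'll reconcile the two views and do the beaker, planning the move in the same script.

```bash
cat >> h.py <<'E'
D=[180,0,0]
def up(xy,z,yaw=0): r.reach([xy[0],xy[1],z],[180,0,yaw])
def down(z,sp=.2):
    p=r.sense()["tcp_pos"]; r.servo_line([p[0],p[1],z],speed=sp)
def pick(xy,gz,sq,yaw=0,hi=.36,top=.30):
    """gz: grasp-point height"""
    up(xy,hi,yaw); down(gz+.163); r.grab(sq); o=r.sense()["opening"]; down(hi,.25)
    q=r.sense(); print("held",o,q["opening"],q["gripper_force"],"t",q["clock"])
def place(xy,gz,yaw=0,hi=.36):
    up(xy,hi,yaw); down(gz+.163+.02,.25); down(gz+.163,.06)
    q=r.sense(); print("at",q["tcp_pos"].round(4),q["contact_force"].round(1)); r.let_go(); down(hi,.25); print("t",r.sense()["clock"])
E
python3 - <<'E'
from h import *
s=r.snapshot("top");t=r.snapshot("side")
print("pan",cast(s,[(491.3,226.1)],.062),cast(t,[(352.3,109.5)],.062))
# side crop scale .325, origin (300,85)
c=lambda x,y:(300+x*.325,85+y*.325)
print("beaker rim side",cast(t,[c(118,213)],.075),"jar",cast(t,[c(211,193)],.05),"cap",cast(t,[c(100,282)],.088),"knob",cast(t,[c(200,280)],.048))
for p in([.52,-.048,.36],[.486,-.3,.36],[.643,.066,.36],[.643,-.044,.2]): print(r.inverse_kinematics(p,[180,0,0]))
for yw in(97.8,-82.2,52.5,-37.5): print(yw,r.inverse_kinematics([.44,.33,.3],[180,0,yw]))
E
```

```text
pan [[ 0.48720915 -0.29817415]] [[ 0.48642049 -0.29431759]]
beaker rim side [[ 0.51356729 -0.05092324]] jar [[ 0.43123204 -0.11904819]] cap [[0.52087407 0.05401394]] knob [[ 4.38595667e-01 -2.31038282e-04]]
[-9.00693992e+00 -7.05151015e+00  8.71720324e+01 -2.54444375e-14
  9.98794778e+01  8.09930601e+01]
[-3.50992325e+01  5.05040012e-01  7.98988873e+01 -2.54444375e-14
  9.95960726e+01  5.49007675e+01]
[ 2.84534194e+00  1.21891944e+01  6.73671245e+01 -2.54444375e-14
  1.00443681e+02  9.28453419e+01]
[-6.93857617e+00  1.50693516e+01  8.03949337e+01 -2.54444375e-14
  8.45357148e+01  8.30614238e+01]
97.8 [ 3.33257169e+01 -2.22650389e+00  8.86808475e+01 -2.54444375e-14
  9.35456563e+01  2.55257169e+01]
-82.2 None
52.5 [ 3.33257169e+01 -2.22650389e+00  8.86808475e+01 -2.54444375e-14
  9.35456563e+01  7.08257169e+01]
-37.5 None
```

Both views agree within about 3 mm: pan (0.487,-0.297), beaker (0.513,-0.049), jar (0.430,-0.1195), bottle (0.520,0.054), weight (0.437,0). These fit the stated rows. Beaker first.

```bash
python3 - <<'E'
from h import *
pick((.513,-.0495),.05,20)
place((.487,-.2965),.1135)
s=r.snapshot("top");f=s["frame"];t=r.snapshot("side")["frame"]
cv2.imwrite("pics/b1.png",np.hstack([cv2.resize(f[190:265,450:530,::-1],(400,400),interpolation=2),cv2.resize(t[60:190,300:430,::-1],(400,400),interpolation=2)]))
E
```

```text
held 0.054825196823923956 0.055011843465798835 19.999875990324654 t 4.7667
at [ 0.4876 -0.2943  0.2764] [ 0.5 -0.5 -1.5]
t 7.8
```

View pics/b1.png

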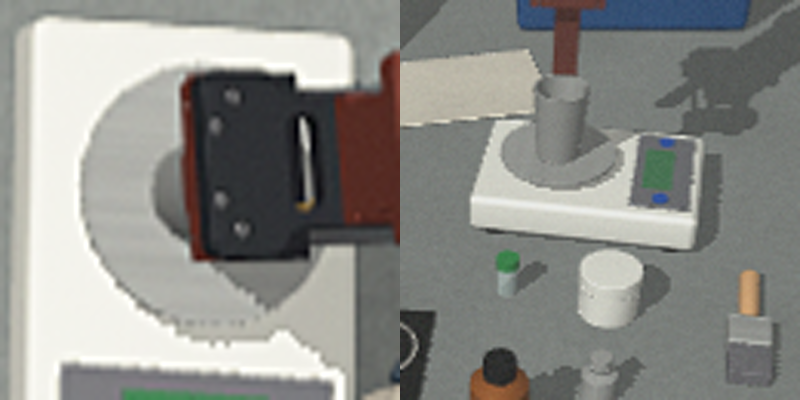

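The side view shows the beaker standing upright on the pan, with its foot near the pan centre at right-half (562,158). The time used is small, so I'll add settle pauses. Bottle and jar next.

```bash
sed -i 's/    q=r.sense(); print("at"/    r.wait(.4); q=r.sense(); print("at"/; s/up(xy,hi,yaw); down(/up(xy,hi,yaw); r.wait(.4); down(/' h.py; python3 - <<'E'
from h import *
pick((.5198,.0543),.042,20)
place((.6434,-.0435),.046)
pick((.430,-.1195),.040,15)
place((.6434,.0665),.0438)
up((.45,-.25),.4); 
s=r.snapshot("top");f=s["frame"];t=r.snapshot("side")["frame"]
cv2.imwrite("pics/b2.png",np.hstack([cv2.resize(f[150:270,300:430,::-1],(400,400),interpolation=2),cv2.resize(t[60:260,230:430,::-1],(400,400),interpolation=2)]))
mn=f.min(2).astype(int);mx=f.max(2)
print("jar",circ(s,blob(mn>195,(315,145,361,195)),.053))
E
```

```text
held 0.049544316779765875 0.04988209405510983 19.99990154448824 t 11.9833
at [ 0.6434 -0.0429  0.2091] [-0.6 -0.1 -0.8]
t 16.125
held 0.05988539483189646 0.059371740471296196 14.999887347221375 t 19.6917
at [0.6435 0.066  0.2068] [ 0.1 -0.1 -2.9]
t 24.15
jar (array([0.6429, 0.0672]), 0.0599)
```

View pics/b2.png

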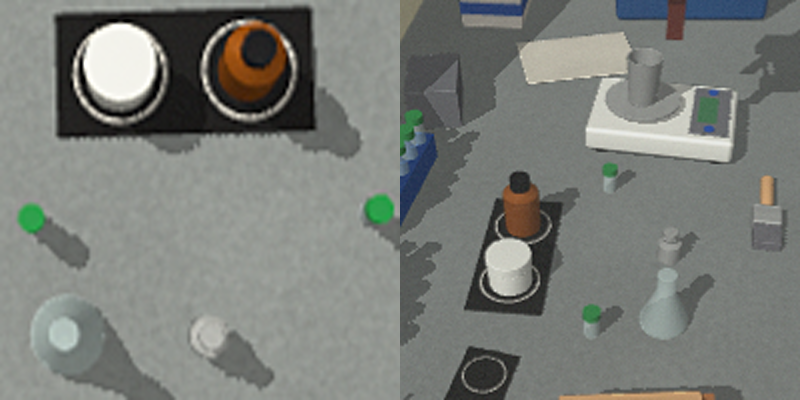

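The jar and bottle stand in their rings (jar cast at (0.643,0.067), target (0.643,0.066)). The flask and weight are undisturbed. Now the cover: pinch the bar, pull back, and feel for the stop.

```bash
cat >> h.py <<'E'
def slide(a,yaw,lim=9,n=30,step=.004):
    """feel along case x (sign of step) until the opposing force passes lim"""
    u=np.array([np.cos(np.radians(yaw)),np.sin(np.radians(yaw)),0])
    r.servo_line(r.sense()["tcp_pos"]+u*a,speed=.08); tgt=r.sense()["tcp_pos"]
    for i in range(n):
        tgt=tgt+u*step; r.servo_line(tgt,speed=.04); q=r.sense(); F=q["contact_force"]@u*np.sign(step)
        if F<-lim: break
    print("stop",i,q["tcp_pos"].round(4),"F",round(F,1),"t",q["clock"]); return q["tcp_pos"]
E
python3 - <<'E'
from h import *
up((.466,.331),.36,97.8); r.wait(.4); down(.251,.12); r.wait(.2); r.grab(30); q=r.sense(); print(q["opening"],q["gripper_force"],q["tcp_pos"],q["contact_force"])
slide(.085,7.8,n=12); q=r.sense(); print(q["opening"],q["contact_force"],q["torque"])
r.let_go(); down(.36); up((.45,-.1),.42)
s=r.snapshot("top");f=s["frame"]
cv2.imwrite("pics/c3.png",cv2.resize(f[180:300,180:290,::-1],(550,600),interpolation=2))
c=f.astype(int);R,B=c[...,0],c[...,2]
print("wood",rect(s,blob((R>190)&(R-B>50),(195,160,270,250)),.066))
E
```

```text
0.011912427709317587 29.9998140335083 [0.466276   0.33078748 0.25101285] [ 1.48178893  0.98247774 -2.25757412]
stop 3 [0.5648 0.3444 0.251 ] F -13.7 t 32.7583
0.011478697555492655 [-13.26682341  -4.31182506   6.43901805] [-0.63266322  1.91893127 -0.02229576]
wood [561.  345.8 150.5 111.4   7.8]
```

View pics/c3.png

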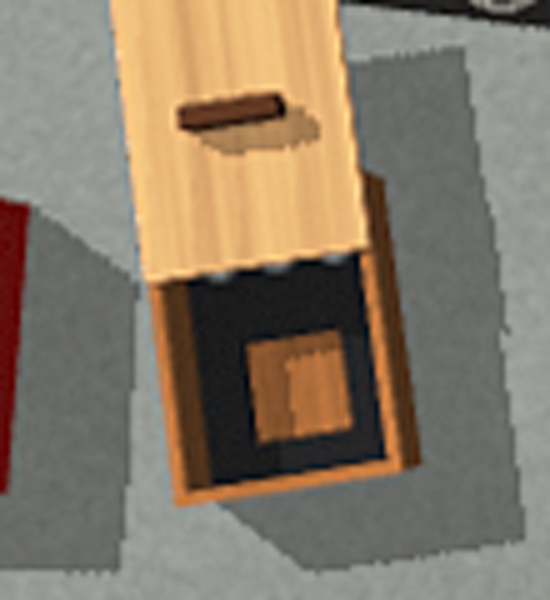

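The cover is back, and the black liner with the recess is bare. The recess corners are at crop (247,345), (340,330), (353,430), (258,443); the front top edge runs (177,505)–(403,470). I'll cast these and compare them with the stop felt on the cover.

```bash
python3 - <<'E'
from h import *
s=r.snapshot("top");f=s["frame"];g=f.astype(int);R,B=g[...,0],g[...,2]
P=lambda *a:[(180+(x-2)/5,180+(y-2)/5) for x,y in a]
c=cast(s,P((247,345),(340,330),(353,430),(258,443)),.014);print("recess hand",c.round(4).tolist(),c.mean(0),np.linalg.norm(np.diff(c,axis=0),axis=1))
m=(R-B>35).astype(np.uint8); print("recess rect",rect(s,blob(m,(224,243,254,271)),.014))
blk=(g.max(2)<60).astype(np.uint8)
print("liner rect",rect(s,blob(cv2.morphologyEx(blk,cv2.MORPH_CLOSE,np.ones((3,3))),(212,228,260,280)),.014))
w=cast(s,P((177,505),(403,470)),.06);print("front",w,np.linalg.norm(w[0]-w[1]),np.degrees(np.arctan2(*(w[0]-w[1])[::-1]))-90)
u=np.array([np.cos(.136),np.sin(.136)]);print("origin from front",w.mean(0)+.075*u,"from cover cam",np.array([.561,.3458])-.11*u,"from stop",np.array([.5648,.3444])-.11*u,"from recess",c.mean(0)+.025*u)
E
```

```text
recess hand [[0.4484, 0.353], [0.455, 0.305], [0.4042, 0.2983], [0.3986, 0.347]] [0.42654273 0.32581491] [0.0484426  0.05124374 0.04902955]
recess rect [426.7 326.2  51.   49.7   8.1]
liner rect [436.2 333.6 106.1  89.9   8. ]
front [[0.37137098 0.37490287]
 [0.38585336 0.26445121]] 0.11139707610961287 7.469987104080076
origin from front [0.45291964 0.32984563] from cover cam [0.45201571 0.33088607] from stop [0.45581571 0.32948607] from recess [0.45131189 0.32920444]
```

Camera sources agree among themselves (origin ≈ (0.452,0.330), yaw 7.8°), but the felt stop is 3 mm further in x. Fingers opened inside the case leave little wall clearance, so I'll measure the camera bias: centre the weight in the gripper on both axes, set it down near the case and look.

```bash
python3 - <<'E'
from h import *
pick((.437,0),.052,15,90); place((.437,0.01),.0525,90)
pick((.437,.01),.052,15,0); place((.43,.20),.0525,0)
up((.45,-.1),.42)
np.set_printoptions(suppress=True,precision=4)
s=r.snapshot("top");t=r.snapshot("side");P=[.43,.20,.048]
a,b=proj(s,P)[0],proj(t,P)[0]; print(a,b,"t",r.sense()["clock"])
cr=lambda f,p:cv2.resize(f[int(p[1])-20:int(p[1])+20,int(p[0])-20:int(p[0])+20,::-1],(400,400),interpolation=cv2.INTER_CUBIC)
i,j=cr(s["frame"],a),cr(t["frame"],b); cv2.imwrite("pics/w1.png",np.hstack([i,j]))
E
```

```text
held 0.019272330235636063 0.019282191517678755 14.999937116681394 t 40.775
at [0.4373 0.0098 0.2155] [ 0.2  0.6 -1.3]
t 44.8167
held 0.019011672129190922 0.019155784545978265 14.999866641901463 t 49.2833
at [0.4305 0.1994 0.2155] [ 0.2  0.  -1.4]
t 53.8583
[287.0216 254.6134] [366.7416 235.4138] t 55.125
```

View pics/w1.png

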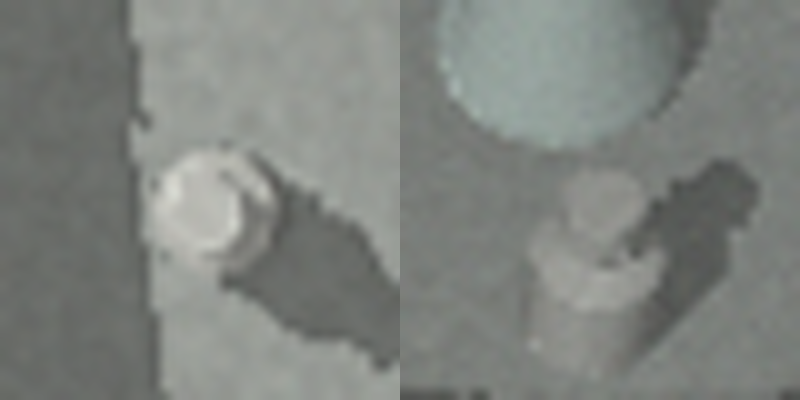

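The knob top is at left-crop (203,208), px (286.9,254.3). It should be at (287.3,254.4) for the actual gripper position, so the camera is good to about 1 mm and the stop offset was finger flex. I use origin (0.452,0.3292). The weight goes 5.5 mm to +x of the recess centre, with the fingers opening on the diagonal, so they clear the walls.

```bash
python3 - <<'E'
from h import *
Y=52.3
pick((.4305,.1994),.052,15,Y)
T=[.4327,.3265]
up(T,.36,Y); r.wait(.3)
for z,v in((.30,.2),(.24,.12),(.2215,.04)): r.servo_line([*T,z],speed=v)
r.wait(.5); q=r.sense(); print(q["tcp_pos"].round(4),q["contact_force"].round(1))
r.let_go(); q=r.sense(); print(q["tcp_pos"].round(4),q["contact_force"].round(1),q["opening"])
down(.36,.12); q=r.sense(); print(q["contact_force"].round(1),q["clock"])
up((.45,-.1),.42)
s=r.snapshot("top");t=r.snapshot("side");f=s["frame"]
cv2.imwrite("pics/c4.png",np.hstack([cv2.resize(f[190:290,195:275,::-1],(400,500),interpolation=2),cv2.resize(t["frame"][240:340,300:400,::-1],(400,500),interpolation=2)]))
E
```

```text
held 0.01902621885617566 0.019161542210856627 14.999824185215402 t 59.3583
[0.4327 0.3265 0.2215] [-0.1  0.3 -2. ]
[0.4327 0.3265 0.2215] [0.2 0.4 0.4] 0.08821349730876044
[-0.4  0.  -0.1] 64.8917
```

View pics/c4.png

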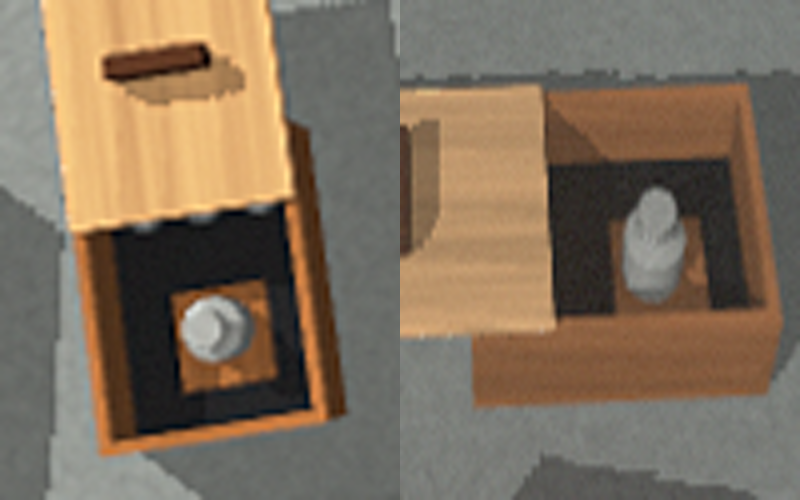

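The weight stands upright inside the recess (left view (213,328), right view (655,245)), and nothing was touched. Now I shut the cover.

```bash
python3 - <<'E'
from h import *
up((.561,.3455),.36,97.8); r.wait(.4); down(.251,.12); r.wait(.2); r.grab(30); q=r.sense(); print(q["opening"],q["tcp_pos"].round(4))
slide(-.098,7.8,lim=12,n=10,step=-.003); r.wait(.3); q=r.sense(); print(q["contact_force"])
r.let_go(); down(.36); up((.45,-.25),.42); r.wait(.5)
s=r.snapshot("top");f=s["frame"];t=r.snapshot("side")
c=f.astype(int);R,B=c[...,0],c[...,2]
print("wood",rect(s,blob((R>190)&(R-B>50),(195,190,270,290)),.066),r.sense()["clock"])
cv2.imwrite("pics/c5.png",np.hstack([cv2.resize(f[145:295,195:515,::-1],(400,188),interpolation=2)[:188],]))
cv2.imwrite("pics/c5.png",np.hstack([cv2.resize(f[190:290,195:275,::-1],(400,500),interpolation=2),cv2.resize(t["frame"][80:330,230:430,::-1],(400,500),interpolation=2)]))
E
```

```text
0.011913711009741217 [0.5613 0.3451 0.251 ]
stop 4 [0.4521 0.3299 0.2511] F -22.1 t 73.7
[ 20.62075611   6.6906615  -10.77658155]
wood [452.5 331.  149.5 111.3   7.8] 78.6167
```

View pics/c5.png

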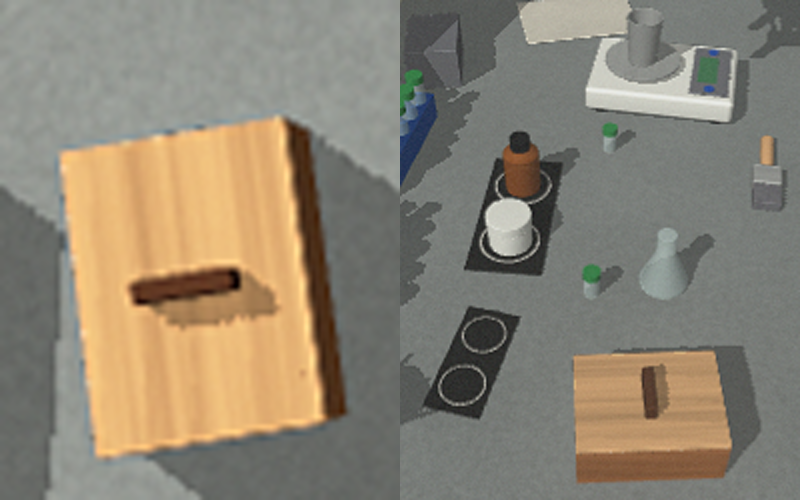

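The cover is flush with the case on every side and stopped hard. The beaker, bottle, jar and flask all stand as asked, so I hand in.

```bash
python3 -c "
from station import r
print(r.hand_in())"
```

```text
the job is handed in; nothing more can be done
None
```

The job is done in the order asked and handed in at about 79 s: beaker on the pan, bottle and jar in their rings, weight upright in its recess under the fully shut cover, and flask left where it was; the judged result was not shown to me.

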